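# Crack open the dry box

## Robot

A 6-joint arm with a two-finger parallel gripper is mounted at the origin on a cart in front of the work surface, level with it; the furniture and walls round the work are solid. World frame = base frame: x ahead of the robot, y to its left, z up, the work surface at z = 0. Lengths are in mm, angles in rad, forces in N, time in s.
With the tool pointing down it reaches from about 275 to 750 mm from the base axis. Payload 10.2 kg.
Tool frame: the origin (TCP) lies at the very end of the fingers, on their centre line; the grasp point (between the pads) lies 19 mm behind it; z points along the fingers, y is the line along which they close (so a half turn about z gives the same grasp; the last joint's range is limited). The gripper opens to 85 mm and grips with 20 to 120 N. Pads are 22 mm wide; open, the fingers measure 114 mm over their backs; the gripper's body (76 mm by 85 mm) begins 54 mm behind the grasp point. The pads swing forward as they close: fully open they stand 13 mm farther back than shut.
Start: joints at [1.043, 0.313, 1.498, -0, 1.331, -0.223], TCP at [157.567, 500.803, 231.294] pointing down, gripper open.
Joint ranges: [-2.94, 2.94], [-0.97, 2.17], [0.19, 2.56], [-1.23, 4.37], [0.02, 3.11], [-2.88, 2.88]. Speed limits (rad/s): [2.39, 2.39, 3.01, 3.14, 3.14, 3.14].

## Interface

Orientations are given as a unit quaternion [w, x, y, z].
In Python, from rig import ctrl, optics gives the robot as it stands. The module is installed in compiled form; this text tells all that it offers.
- The arm moves only by the shell command python3 -m handwheel 'ROWS' [FORCE]. ROWS is JSON, a list that holds one entry, the list of rows, each a list of 5 numbers: the gripper command: -1 is fully open, 1 is shut, values between are in proportion, then the shift along the world's x, y, z in units of 50 mm (1.0 is 50 mm), then the turn about the world's z in units of 8 degrees (1.0 is 8 degrees). In form: [[[gripper, tx, ty, tz, twist], ...]]. A call has 1 to 10 rows; each row shifts and turns the commanded pose from where the row before left it; what a row does not reach is not made up. A row lasts 1/10 s, in which the tool goes at most 50 mm and 8.59 degrees, less where a joint would pass 70% of its speed; a pose out of reach is approached as far as the arm can. A call is refused whole if a number of a shift passes 1 or a number of a turn 1, either way. A call with a gripper value outside its range is refused whole. The fingers move at their own pace and stop on an object; FORCE is the grip in N (left out, the last holds). Time passes only in rows, so rows that do not move let the fingers close. It gives the time, the measured TCP pose, the force, the opening and the grip force at its end, in the units of the state.
- ctrl.sense(): the state, without advancing time (a new reading comes with each control period).
- optics.capture(name): name is "scene" or "top"; returns a dict with "img" (420x560x3 uint8, blue, green, red), "K" (3x3 intrinsics, pixels), "R" (3x3) and "t" (3): a world point X has camera coordinates R X + t. Camera axes: x right, y down, z forward; pixel columns grow to the right and rows downward; lengths in mm; the calibration is good to about 2 mm. A picture is of the moment at which its call begins. There is no depth.
- ctrl.finish_job(): hands the job in; it is judged then, once.
The state is a dict: "time_s": time; "joints": joint angles; "dq": joint speeds; "tau": joint torques, N m; "eef_pos": TCP position; "ee_rot": TCP orientation; "force": force on the tool from outside, world axes, zero at the start; "wrist_torque": the same for the moment, N m; "grip_width": opening from 0.0 (shut) to 1.0 (fully open); "grip_force": force on a finger pad.
Only numpy, scipy, OpenCV 4.12 (cv2) and the standard library are available. Lean on these libraries where they do the work, as an engineer would, in place of code of your own. Each camera call takes 0.05 s, during which the arm holds its last target. There are 200 camera calls.

## Task

Take the blue desiccant cartridge that stands on the lid of the dry box and lay it on its side along the orange cradle, in both of its saddles, and let go of it. Then pull the lid up by its black handle until the sticky seal breaks, and hold it only slightly open, its front edge roughly 25 mm up: never let it fly wide open (more than 50 mm). Finish still holding the lid ajar by the handle; leave the tape roll, the hex keys and the pliers alone.

Things in the scene. Friction and masses are not known exactly. Their poses are not given: they have to be found in the camera images.
- cartridge: desiccant cartridge: a smooth blue cylinder with white end caps, diameter 36 mm, length 90 mm, about 0.18 kg. Origin at its centre, its z axis along the cylinder. At first it stands upright on the rear half of the dry box's lid. Both ends are alike, either may point either way in the cradle.
- cradle: fixed cradle: aluminium base plate 70 x 100 x 8 mm with two orange V-shaped saddles, each 10 mm thick (along y), at y = +33 and -33 mm, open between them (56 mm) for the fingers. Origin at the centre of its underside on the bench; its y axis is the direction along which the cartridge lies, its z axis is up. The saddles reach 30 mm to either side of the middle line and 47 mm up.
- cradle_seat (a point): centre of the cartridge when it lies in the cradle: 46 mm over the bench, over the cradle's origin; same axes as the cradle.
- dry_box: fixed grey dry box, 120 mm (x) by 140 mm (y), walls 70 mm high, bolted to the bench, origin at the centre of its underside. Its front, with a round blue indicator, looks to its -x. Its clear lid, 120 x 140 x 8 mm, 0.35 kg, top 78 mm over the bench when shut, is hinged along the rear (+x) top edge.
- dry_lid (a joint): lid angle in rad: 0 shut, growing as the front edge rises (0.2 = about 24 mm up). The seal resists with 12 to 15 N at the handle, more when pulled fast, gives way at about 0.03 to 0.04 and then pushes up with up to 10 N until about 0.08; beyond that only the lid's weight (2 N at the handle) acts. Let go, the lid sinks and rests on the seal at about 0.08.
- lid_handle (a point): centre of the black handle bar that stands on the lid near its front edge: bar 14 mm thick (box x), 60 mm long (box y), 28 mm high, from the lid's top (14 mm under this point) to 14 mm above this point. Turns with the lid; 104 mm in front of the hinge axis. Pinch it from above across its 14 mm.
- lid_hinge (a point): middle of the lid's hinge axis, 70 mm over the bench, fixed; the axis runs along this point's y (the box's y), x points to the rear of the box.
- tape_roll: bystander: yellow roll of tape lying flat, 74 mm across, 24 mm high.
- hex_keys: bystander: red folding hex-key set, 20 x 62 x 20 mm, long along its y.
- long_nose_pliers: bystander: long-nose pliers with red handles, 52 x 169 x 16 mm, long along its y.
Things that resemble listed ones, but are neither listed nor needed, are in the scene too. Leave any yellow look-alike of the cartridge alone.

How it is judged (in metres and radians):
On the way, in this order (a step that is already met when the one before it is completed fails the run):
1. the cartridge lies on its side in both saddles of the cradle, let go, the lid still shut (horizontal distance between cartridge and cradle_seat below 0.016 m and z of cartridge in the frame of cradle_seat between -0.004 and 0.004 m and angle between the z axis of cartridge and the y axis of cradle, either way round below 0.1 rad and contact force between the fingers and cartridge below 0.1 N and linear speed of cartridge below 0.02 m/s and value of joint dry_lid below 0.03 rad), for 0.2 s.
2. the lid has broken free of its seal (value of joint dry_lid above 0.11 rad), for 0.1 s.
At the end, for the whole second after the job is handed in: The gripper holds the lid by its handle, still, 0.13 to 0.32 rad open (front edge about 16 to 38 mm up), while the cartridge lies free in both saddles of the cradle: centre within 16 mm of the seat in plan and 4 mm in height, along the cradle within 0.1 rad (value of joint dry_lid between 0.13 and 0.32 rad and velocity of joint dry_lid between -0.05 and 0.05 rad/s and contact force between the fingers and dry_lid above 1 N and horizontal distance between cartridge and cradle_seat below 0.016 m and z of cartridge in the frame of cradle_seat between -0.004 and 0.004 m and angle between the z axis of cartridge and the y axis of cradle, either way round below 0.1 rad and contact force between the fingers and cartridge below 0.1 N and distance between the grasp point and lid_handle below 0.05 m); the arm keeps its last pose, push and grip.
It fails at once if the lid flies open beyond 0.42 rad (front edge about 50 mm up) (value of joint dry_lid above 0.42 rad).
It fails at once if the tape roll, hex keys or pliers are moved by more than 30 mm (distance of any of tape_roll, hex_keys, long_nose_pliers from where it was at the start of the episode above 0.03 m).
It also fails if it takes over 51 s, if anything falls off the work surface, if the arm or the gripper's body presses on something with over 40 N, if the wrist force passes 120 N, or if a joint passes its speed limit or range.

## Working session

There is one attempt and no reset: what is moved stays moved. The work goes in short steps, Python scripts to look and compute and a shell command to move; the robot and the scene stay as the last step left them, time stands still between calls to the robot, and variables do not carry over. Pictures are saved under pics/ and viewed, at most 10 in all, crops included, and the job is handed in when it is done.

```bash
mkdir -p pics
python3 - <<'E'
from rig import ctrl, optics
import cv2
for n in("scene","top"):
    c=optics.capture(n); cv2.imwrite(f"pics/{n}0.png",c["img"]); print(n,c["K"].tolist(),c["R"].round(4).tolist(),c["t"].round(1).tolist())
s=ctrl.sense(); print(s["time_s"],s["eef_pos"],s["ee_rot"],s["grip_width"],s["force"])
E
```

```text
scene [[542.7879074572529, 0.0, 288.83954085038124], [0.0, 542.7879074572529, 211.8213321625342], [0.0, 0.0, 1.0]] [[0.7354, -0.6775, 0.0137], [-0.2807, -0.323, -0.9038], [0.6168, 0.6608, -0.4277]] [-467.4, 174.2, 1144.0]
top [[495.0583409591743, 0.0, 276.7992888965451], [0.0, 495.0583409591743, 213.141382012394], [0.0, 0.0, 1.0]] [[0.0567, -0.9984, 0.003], [-0.9716, -0.0559, -0.2298], [0.2296, 0.0101, -0.9732]] [-170.5, 508.6, 1181.9]
0.1 [157.45309808 500.60243638 230.78414619] [-2.19896797e-04  1.51818262e-01  9.88408250e-01 -5.46105869e-04] 0.9991397433950872 [-0.17864479  0.29932803 -0.14665231]
```

View pics/top0.png

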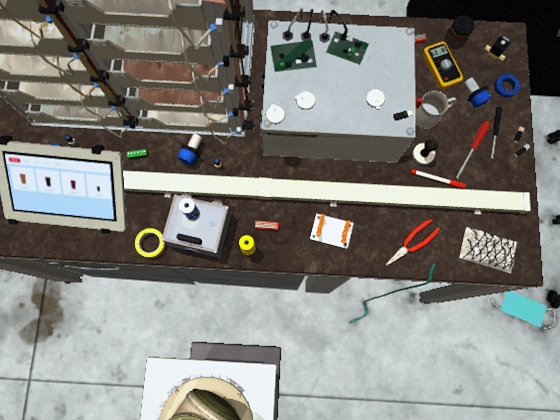

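View pics/scene0.png

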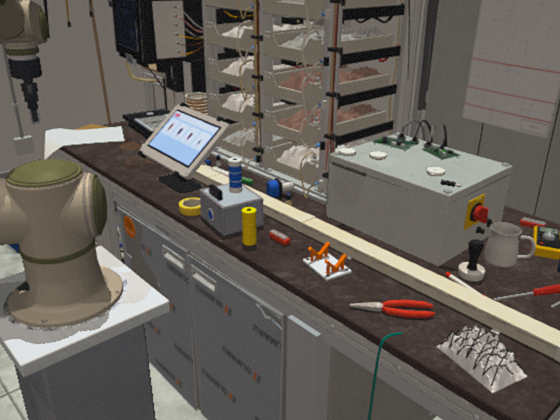

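The top image shows the dry box around (197,222), with the cartridge at (190,205) on its lid and the handle at (188,240). The cradle is at (332,230), the tape at (150,242), the hex keys at (267,225) and the pliers at (413,243).

These could be taken for the cartridge (top-image pixels):
- blue/white cylinder on the lid at (190,205)
- yellow look-alike at (247,244)
- blue/white item lying at the back at (190,150)
- blue item at right at (478,92)

I choose the one on the lid and will check it in a close crop.

Run:
```python
import cv2
a=cv2.imread("pics/top0.png"); b=cv2.imread("pics/scene0.png")
cv2.imwrite("pics/topc.png",cv2.resize(a[185:265,130:360],None,fx=3.4,fy=3.4,interpolation=cv2.INTER_CUBIC)) 
cv2.imwrite("pics/scenec.png",cv2.resize(b[145:290,170:360],None,fx=4,fy=4,interpolation=cv2.INTER_CUBIC))
```

```text
(no output)
```

View pics/topc.png

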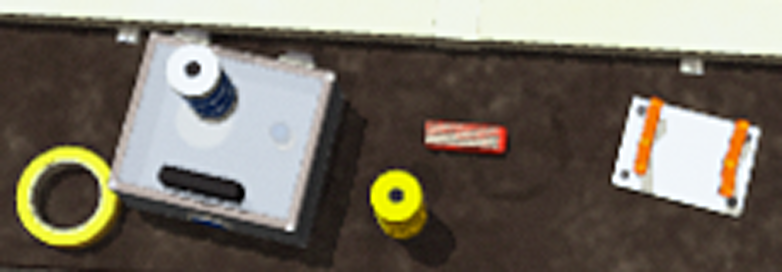

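View pics/scenec.png

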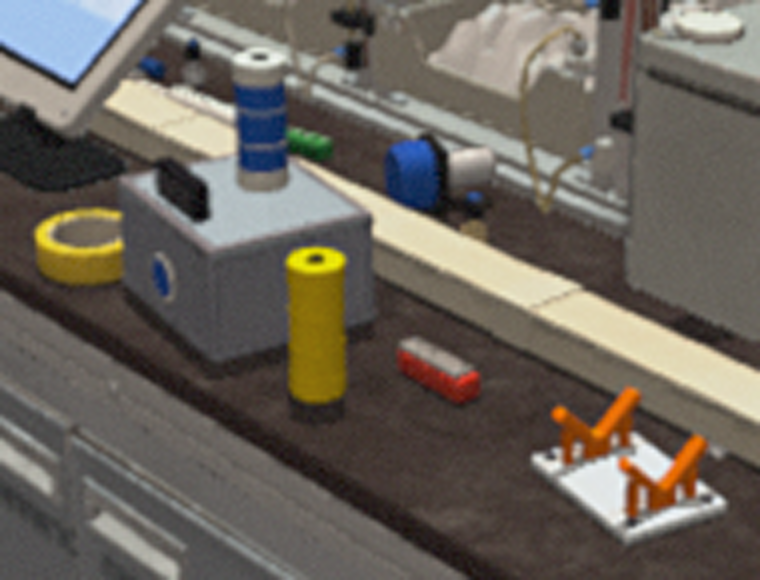

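Crops: the cartridge is the blue cylinder with white caps on the lid, with its cap at (195,68) in the top crop and (259,58) in the scene crop. The yellow look-alike is the separate cylinder at (397,195). Next I fit the poses from the corners I read.

```bash
cat > h.py <<'E'
import numpy as np
from scipy.optimize import least_squares
C={"s":(np.array([[542.788,0,288.8395],[0,542.788,211.8213],[0,0,1]]),np.array([[.7354,-.6775,.0137],[-.2807,-.323,-.9038],[.6168,.6608,-.4277]]),np.array([-467.4,174.2,1144.0]),4,(170,145)),
"t":(np.array([[495.058,0,276.7993],[0,495.058,213.1414],[0,0,1]]),np.array([[.0567,-.9984,.003],[-.9716,-.0559,-.2298],[.2296,.0101,-.9732]]),np.array([-170.5,508.6,1181.9]),3.4,(130,185))}
def proj(c,X):
    K,R,t,s,o=C[c]; p=K@(R@np.asarray(X,float)+t); return p[:2]/p[2]
def px(c,uv): return (np.array(uv)+.5)/C[c][3]-.5+C[c][4]
def fit(obs,x0):
    def r(q):
        c,s=np.cos(q[2]),np.sin(q[2])
        return np.concatenate([proj(k,(q[0]+c*x-s*y,q[1]+s*x+c*y,z))-px(k,uv) for k,uv,(x,y,z) in obs])
    f=least_squares(r,x0,loss="soft_l1",x_scale=[10,10,.1]); return f.x,r(f.x).reshape(-1,2).round(1).tolist()
def ground(c,uv,z):
    K,R,t,_,_=C[c]; d=R.T@np.linalg.inv(K)@np.append(px(c,uv),1); o=-R.T@t; return (o+d*(z-o[2])/d[2])[:2]
E
python3 - <<'E'
from h import *
cr=[("t",(630,96),(35,50,8)),("t",(760,128),(35,-50,8)),("t",(746,216),(-35,-50,8)),("t",(613,184),(-35,50,8)),
("s",(533,459),(-35,50,8)),("s",(627,540),(-35,-50,8)),("s",(725,503),(35,-50,8)),
("t",(655,99),(30,33,47)),("t",(641,172),(-30,33,47)),("t",(742,124),(30,-33,47)),("t",(728,194),(-30,-33,47)),
("s",(558,412),(-30,33,47)),("s",(630,395),(30,33,47)),("s",(626,463),(-30,-33,47)),("s",(697,440),(30,-33,47))]
bx=[("t",(148,35),(60,70,78)),("t",(335,72),(60,-70,78)),("t",(300,232),(-60,-70,78)),("t",(112,188),(-60,70,78)),
("s",(120,180),(-60,70,78)),("s",(210,250),(-60,-70,78)),("s",(373,212),(60,-70,78))]
ca=[("t",(195,68),(0,0,168)),("s",(259,58),(0,0,168)),("s",(262,180),(0,0,78))]
for n,o in(("cradle",cr),("box",bx),("cart",ca)):
    q,e=fit(o,[450,0,-.1]); print(n,q.round(3),e)
    if n=="box": print("handle",[q[0]-44*np.cos(q[2]),q[1]-44*np.sin(q[2])])
for n,uv,z in(("hex",(465,135),20),("yel",(397,195),90),("yel b",(410,222),10),("tape",(68,195),24),("handle",(203,182),106),("strip edge near cradle",(690,62),0)): print(n,ground("t",uv,z))
print("start tcp px",proj("t",(157,500,231)),proj("s",(157,500,231)))
E
```

```text
cradle [ 4.90330e+02 -2.85448e+02 -1.76000e-01] [[0.8, 1.0], [0.1, 0.2], [-1.2, 0.2], [0.0, 0.8], [-1.1, -0.4], [0.5, -1.0], [0.9, -0.4], [0.8, -0.0], [-0.1, 1.2], [0.7, -1.5], [0.1, 0.7], [-1.1, -0.7], [2.0, -2.8], [-1.2, -1.0], [2.6, -2.2]]
box [ 4.76353e+02  5.72640e+01 -1.52000e-01] [[0.6, -0.5], [0.4, -0.1], [-0.7, -0.1], [-1.3, 1.0], [-1.1, -0.1], [0.6, 0.9], [0.8, 0.1]]
handle [np.float64(432.8612051179208), np.float64(63.93469491799848)]
cart [ 4.99219e+02  6.52570e+01 -1.00000e-01] [[-0.5, 0.3], [0.2, -0.3], [0.5, 0.8]]
hex [ 495.64138043 -115.75837464]
yel [434.71668953 -72.43403983]
yel b [428.42463117 -78.16177272]
tape [431.96660809 177.86606495]
handle [433.40032715  62.74350562]
strip edge near cradle [ 567.82314547 -286.31254537]
start tcp px [-50.58422955 349.54188413] [ 35.39490772 123.29518881]
```

```bash
python3 -m handwheel '[[[-0.4,0.32,-0.8,0,-1],[-0.4,0.32,-0.8,0,-1],[-0.4,0.32,-0.8,0,-1],[-0.4,0.32,-0.8,0,-1],[-0.4,0.32,-0.8,0,-1],[-0.4,0.32,-0.8,0,-1],[-0.4,0.32,-0.8,0,-1],[-0.4,0.32,-0.8,0,-1],[-0.4,0.32,-0.8,0,-1],[-0.4,0.32,-0.8,0,-1]]]' 30; python3 -c "
from rig import ctrl;s=ctrl.sense();print(s)"
```

```text
time_s: 1.1
eef_pos: [317.7, 99.1, 231.3]
ee_rot: [0.0, 0.754, 0.657, 0.0]
force: [1.5, 0.6, -0.2]
grip_width: 0.7
grip_force: 0.0
{'time_s': 1.1, 'joints': array([-5.45807936e-02, -1.33919702e-01,  1.99097856e+00,  7.37427288e-05,
        1.28423008e+00,  8.13440923e-02]), 'dq': array([-1.28828278,  0.02651121, -0.02418326, -0.0014346 , -0.00522429,
        0.10779317]), 'tau': array([  8.34941626, -20.5235213 , -24.42780733,  -0.074635  ,
         0.22091978,  -0.17785725]), 'eef_pos': array([317.66871116,  99.13568502, 231.31562873]), 'ee_rot': array([8.05908622e-05, 7.53500941e-01, 6.57446809e-01, 1.33479928e-04]), 'force': array([ 1.53142539,  0.56247429, -0.20611712]), 'wrist_torque': array([-0.00277695, -0.04833875, -0.04111092]), 'grip_force': 0.0, 'grip_width': 0.700138092277526}
```

```bash
python3 -m handwheel '[[[-0.4,0.7,-0.135,-0.12,-0.1],[-0.4,0.7,-0.135,-0.12,-0.1],[-0.4,0.7,-0.135,-0.12,-0.09],[-0.4,0.7,-0.135,-0.12,0],[-0.4,0.5,-0.08,-0.12,0],[-0.4,0.33,-0.055,0,0],[-0.4,0,0,0,0],[-0.4,0,0,0,0]]]'
python3 - <<'E'
from rig import optics
import cv2
c=optics.capture("scene")["img"]; d=optics.capture("top")["img"]
a=cv2.resize(c[90:235,170:310],None,fx=3,fy=3); b=cv2.resize(d[150:260,130:260],None,fx=3,fy=3)
import numpy as np
o=np.zeros((435,810,3),np.uint8); o[:435,:420]=a; o[:330,420:]=b; cv2.imwrite("pics/hover.png",cv2.resize(o,(800,430)))
E
```

```text
time_s: 1.9
eef_pos: [498.5, 67.2, 201.0]
ee_rot: [-0.0, 0.765, 0.644, -0.0]
force: [-0.8, 0.1, -0.1]
grip_width: 0.696
grip_force: 0.0
```

View pics/hover.png

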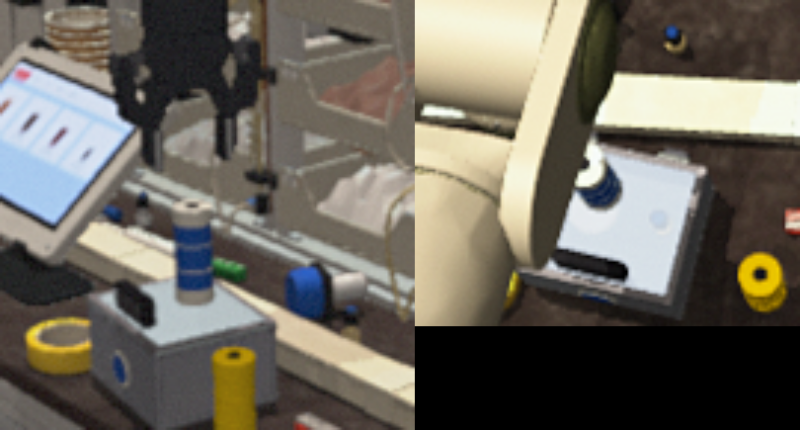

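The scene half shows the fingertips at about (150,165) and (220,150), straddling the cartridge cap at (195,205). The alignment is good, so I descend and grip.

```bash
python3 -m handwheel '[[[-0.4,0.01,-0.02,-0.3,0],[-0.4,0,-0.02,-0.3,0],[-0.4,0,0,-0.3,0],[-0.4,0,0,-0.3,0],[-0.4,0,0,-0.3,0],[-0.4,0,0,-0.22,0],[-0.4,0,0,0,0],[-0.4,0,0,0,0]]]' 30; python3 -m handwheel '[[[0.4,0,0,0,0],[0.4,0,0,0,0],[0.4,0,0,0,0],[0.4,0,0,0,0],[0.4,0,0,0,0],[0.4,0,0,0,0],[0.4,0,0,0,0]]]' 30
```

```text
time_s: 2.8
eef_pos: [499.6, 65.1, 115.9]
ee_rot: [0.0, 0.765, 0.644, 0.0]
force: [-0.8, -0.1, 0.5]
grip_width: 0.7
grip_force: 0.0
time_s: 3.5
eef_pos: [499.8, 65.1, 116.0]
ee_rot: [0.0, 0.765, 0.644, 0.0]
force: [-2.7, 0.4, 6.1]
grip_width: 0.413
grip_force: 30.2
```

```bash
python3 -m handwheel '[[[0.4,0,0,0.1,0],[0.4,0,0,0.2,0],[0.4,0,0,0.4,0],[0.4,0,0,0.5,0],[0.4,0,-0.2,0.1,0],[0.4,0.02,-0.5,0,0],[0.4,0.02,-0.5,0,0],[0.4,0.02,-0.5,0,0],[0.4,0.02,-0.6,0,0],[0.4,0,-0.6,0,0]]]'; python3 -m handwheel '[[[0.4,0,-0.6,0,0],[0.4,0,-0.6,0,0],[0.4,0,-0.6,0,0],[0.4,0,-0.5,0,0],[0.4,0,-0.3,0,0],[0.4,0,0,0,0],[0.4,0,0,0,0]]]'
```

```text
time_s: 4.5
eef_pos: [503.1, -81.6, 179.6]
ee_rot: [-0.0, 0.765, 0.644, -0.0]
force: [0.2, 1.7, -2.0]
grip_width: 0.416
grip_force: 30.2
time_s: 5.2
eef_pos: [503.3, -209.5, 179.9]
ee_rot: [-0.001, 0.765, 0.644, 0.0]
force: [-0.1, -0.3, -1.0]
grip_width: 0.415
grip_force: 30.1
```

```bash
python3 -m handwheel '[[[0.4,0,0,-0.5,0],[0.4,0,0,-0.5,0],[0.4,0,0,-0.5,0],[0.4,0,0,-0.4,0],[0.4,0,0,-0.3,0],[0.4,0,0,-0.2,0],[0.4,0,0,-0.2,0],[0.4,0,0,0,0],[0.4,0,0,0,0]]]' 30
python3 - <<'E'
from rig import optics
import cv2, numpy as np
c=optics.capture("scene")["img"]; d=optics.capture("top")["img"]
cv2.imwrite("pics/s1.png",c);cv2.imwrite("pics/t1.png",d)
o=np.zeros((540,800,3),np.uint8); o[:,:440]=cv2.resize(c[180:315,250:360],None,fx=4,fy=4); o[:360,440:]=cv2.resize(d[170:260,270:360],None,fx=4,fy=4); cv2.imwrite("pics/pre.png",o)
E
```

```text
time_s: 6.1
eef_pos: [503.8, -209.9, 50.7]
ee_rot: [0.0, 0.765, 0.644, 0.0]
force: [0.8, -0.0, -2.0]
grip_width: 0.416
grip_force: 30.2
```

View pics/pre.png

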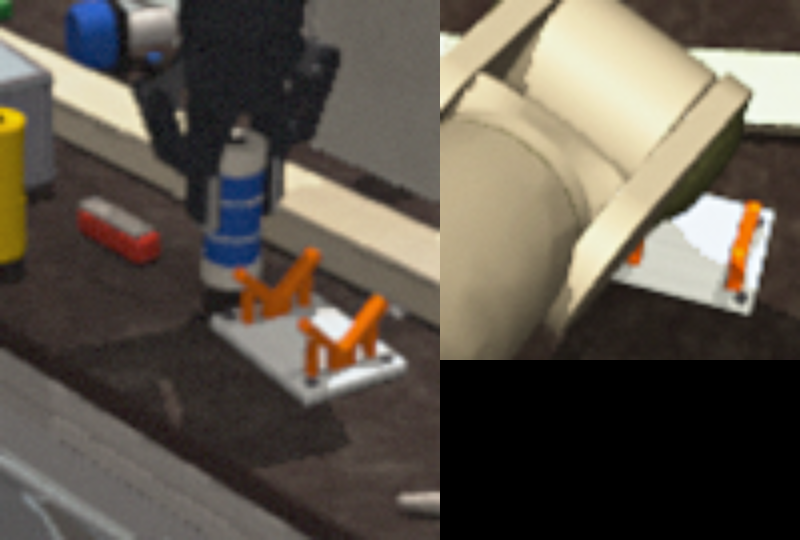

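The crop shows the cartridge upright at (232,215), just outside the near saddle's V (275,305), and centred on it. I tip it by pushing its foot against the saddle under a light grip.

```bash
python3 -m handwheel '[[[0.4,-0.021,-0.118,0,0],[0.4,-0.021,-0.118,0,0],[0.4,-0.021,-0.118,0,0],[0.4,-0.01,-0.06,0,0],[0.4,-0.014,-0.08,0.02,0],[0.4,-0.014,-0.08,0.03,0],[0.4,-0.014,-0.08,0.03,0],[0.4,0,0,0,0]]]' 20; python3 -m handwheel '[[[0.4,-0.014,-0.08,0.01,0],[0.4,-0.014,-0.08,0,0],[0.4,-0.014,-0.08,0,0],[0.4,0,0,0,0]]]'
```

```text
time_s: 7.0
eef_pos: [497.5, -242.1, 54.0]
ee_rot: [-0.001, 0.765, 0.644, 0.0]
force: [0.4, 3.3, -1.6]
grip_width: 0.412
grip_force: 28.1
time_s: 7.4
eef_pos: [495.7, -254.1, 54.5]
ee_rot: [-0.001, 0.765, 0.644, 0.001]
force: [3.4, 5.1, -1.9]
grip_width: 0.414
grip_force: 28.4
```

```bash
python3 -m handwheel '[[[0.4,-0.013,-0.071,0,0],[0.4,-0.013,-0.071,-0.01,0],[0.4,-0.013,-0.071,-0.01,0],[0.4,-0.013,-0.071,-0.02,0],[0.4,-0.013,-0.071,-0.02,0],[0.4,0,0,0,0]]]' 20; python3 -m handwheel '[[[0.4,-0.01,-0.06,-0.03,0],[0.4,-0.01,-0.06,-0.035,0],[0.4,-0.01,-0.06,-0.035,0],[0.4,-0.01,-0.06,-0.04,0],[0.4,0,0,0,0]]]'
python3 - <<'E'
from rig import optics
import cv2, numpy as np
c=optics.capture("scene")["img"]
cv2.imwrite("pics/tilt.png",cv2.resize(c[200:310,260:370],None,fx=5,fy=5))
E
```

```text
time_s: 8.0
eef_pos: [492.8, -272.3, 51.8]
ee_rot: [0.0, 0.765, 0.644, 0.001]
force: [3.5, 3.6, -0.7]
grip_width: 0.413
grip_force: 27.5
time_s: 8.5
eef_pos: [490.9, -284.4, 45.0]
ee_rot: [0.0, 0.765, 0.644, 0.0]
force: [3.1, 4.2, 0.9]
grip_width: 0.415
grip_force: 28.1
```

View pics/tilt.png

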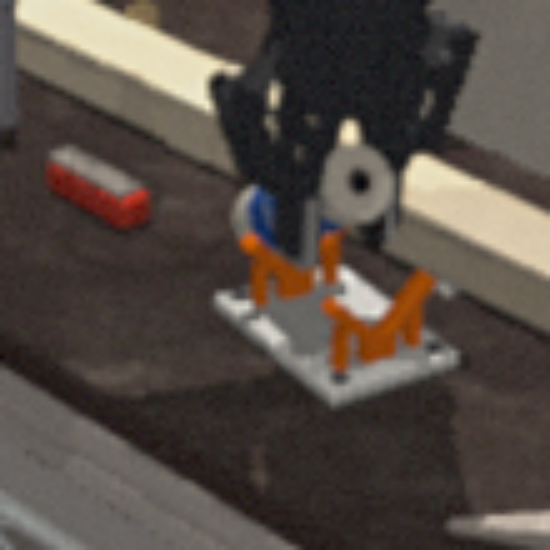

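The crop shows the cartridge tipped well over across the far saddle (250,215), its free end cap at (358,180) above the near saddle. The pivot works, so I continue down.

```bash
python3 -m handwheel '[[[0.4,-0.008,-0.044,-0.06,0],[0.4,-0.008,-0.044,-0.06,0],[0.4,-0.008,-0.044,-0.06,0],[0.4,-0.008,-0.044,-0.06,0],[0.4,0,0,0,0]]]' 20; python3 -m handwheel '[[[0.4,0,0,-0.04,0],[0.4,0,0,-0.04,0],[0.4,0,0,0,0]]]';  python3 - <<'E'
from rig import optics
import cv2
c=optics.capture("scene")["img"]
cv2.imwrite("pics/tilt2.png",cv2.resize(c[200:310,260:370],None,fx=5,fy=5))
E
```

```text
time_s: 9.05
eef_pos: [489.1, -293.9, 32.6]
ee_rot: [0.001, 0.765, 0.644, 0.0]
force: [4.9, 0.6, 3.5]
grip_width: 0.412
grip_force: 29.6
time_s: 9.35
eef_pos: [489.5, -294.3, 29.1]
ee_rot: [0.001, 0.765, 0.644, 0.0]
force: [5.7, -1.6, 3.2]
grip_width: 0.416
grip_force: 28.9
```

View pics/tilt2.png

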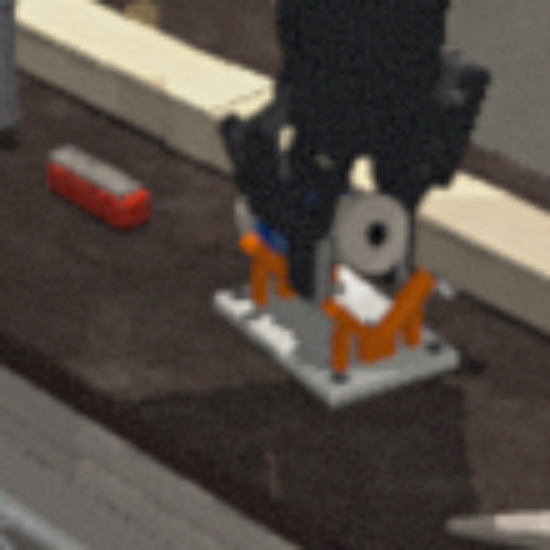

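The cap, at (372,235), is almost level but still a few mm above the near saddle. I lower further and watch the force.

```bash
python3 -m handwheel '[[[0.4,0.015,0,-0.03,0],[0.4,0.015,0,-0.03,0],[0.4,0,0,-0.03,0],[0.4,0,0,0,0]]]' 20; python3 -m handwheel '[[[0.4,0,0,-0.03,0],[0.4,0,0,0,0]]]'
python3 - <<'E'
import sys; sys.path.insert(0,'.')
from h import *
v=np.array([.175,.985]);c=np.array([490.3,-285.4])
for s in(40,45): print((proj("s",(*(c-s*v),46))-(260,200))*5+2)
E
```

```text
time_s: 9.8
eef_pos: [490.3, -294.2, 24.4]
ee_rot: [0.001, 0.765, 0.644, -0.0]
force: [2.4, -3.5, 5.5]
grip_width: 0.413
grip_force: 27.5
time_s: 10.0
eef_pos: [490.3, -294.2, 22.9]
ee_rot: [0.001, 0.765, 0.644, -0.0]
force: [2.1, -4.1, 4.1]
grip_width: 0.413
grip_force: 27.4
[390.45042373 290.01740564]
[397.29089268 294.87816118]
```

```bash
cat > cap.py <<'E'
import cv2,sys
def cap(img):
    g=cv2.GaussianBlur(cv2.cvtColor(img,cv2.COLOR_BGR2GRAY),(7,7),0)
    c=cv2.HoughCircles(g,cv2.HOUGH_GRADIENT,1,20,param1=60,param2=15,minRadius=32,maxRadius=46)
    return [] if c is None else [x.tolist() for x in c[0] if 320<x[0]<440 and 150<x[1]<340][:4]
E
python3 -m handwheel '[[[0.4,0,0,-0.03,0],[0.4,0,0,-0.03,0],[0.4,0,0,0,0]]]'
python3 - <<'E'
from rig import optics
import cv2
from cap import cap
print(cap(cv2.imread("pics/tilt.png")),cap(cv2.imread("pics/tilt2.png")))
c=cv2.resize(optics.capture("scene")["img"][200:310,260:370],None,fx=5,fy=5); cv2.imwrite("pics/tilt3.png",c); print(cap(c))
E
```

```text
time_s: 10.3
eef_pos: [490.4, -294.1, 20.0]
ee_rot: [0.001, 0.765, 0.644, -0.0]
force: [2.4, -3.6, 4.2]
grip_width: 0.415
grip_force: 27.2
[[349.5, 181.5, 44.29999923706055]] [[372.5, 231.5, 38.599998474121094]]
[[377.5, 253.5, 37.29999923706055]]
```

View pics/tilt3.png

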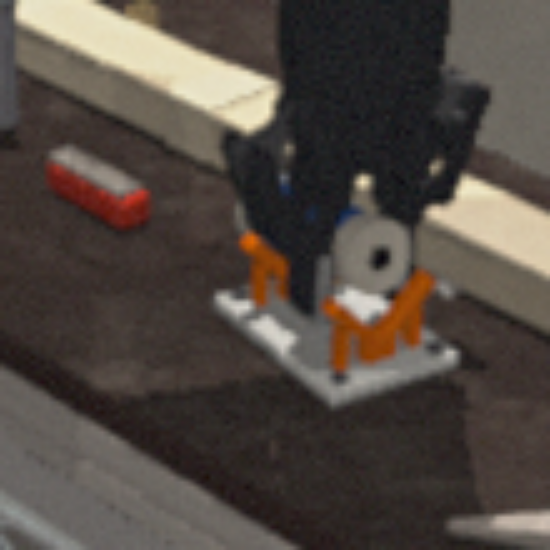

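The cartridge lies in the far saddle with its near end still about 15 mm high and slightly short of centre. The pads hold it higher than I assumed. I shift it 5 mm along the cradle and keep lowering.

```bash
python3 -m handwheel '[[[0.4,-0.009,-0.053,0,0],[0.4,-0.01,-0.053,-0.02,0],[0.4,0,0,-0.04,0],[0.4,0,0,-0.04,0],[0.4,0,0,0,0]]]' 20
python3 - <<'E'
from rig import optics
import cv2
from cap import cap
c=cv2.resize(optics.capture("scene")["img"][200:310,260:370],None,fx=5,fy=5); cv2.imwrite("pics/tilt4.png",c); print(cap(c))
E
```

```text
time_s: 10.85
eef_pos: [489.3, -298.7, 14.6]
ee_rot: [-0.0, 0.765, 0.644, -0.0]
force: [0.9, -2.5, 2.9]
grip_width: 0.412
grip_force: 27.3
[[377.5, 270.5, 41.0]]
```

```bash
python3 -m handwheel '[[[0.4,0,0,-0.03,0],[0.4,0,0,-0.03,0],[0.4,0,0,0,0]]]' 20;  python3 -m handwheel '[[[0.4,0,0,-0.025,0],[0.4,0,0,0,0]]]'
python3 - <<'E'
from rig import optics
import cv2
from cap import cap
c=cv2.resize(optics.capture("scene")["img"][200:310,260:370],None,fx=5,fy=5); cv2.imwrite("pics/tilt5.png",c); print(cap(c))
E
```

```text
time_s: 11.2
eef_pos: [489.4, -298.9, 13.4]
ee_rot: [0.0, 0.765, 0.644, -0.0]
force: [-5.4, 1.2, 20.4]
grip_width: 0.413
grip_force: 28.1
time_s: 11.4
eef_pos: [489.3, -298.9, 12.8]
ee_rot: [0.0, 0.765, 0.644, -0.0]
force: [-8.6, 4.0, 26.3]
grip_width: 0.415
grip_force: 28.7
[]
```

```bash
python3 -m handwheel '[[[0.4,0,0,0.03,0],[0.2,0,0,0,0],[0.0,0,0,0,0],[-0.2,0,0,0,0],[-0.3,0,0,0,0],[-0.3,0,0,0,0],[-0.3,0,0,0,0]]]' 20
python3 - <<'E'
from rig import optics
import cv2
from cap import cap
c=cv2.resize(optics.capture("scene")["img"][200:310,260:370],None,fx=5,fy=5); cv2.imwrite("pics/rel.png",c); print(cap(c))
E
```

```text
time_s: 12.15
eef_pos: [489.3, -298.3, 11.8]
ee_rot: [-0.0, 0.765, 0.644, -0.0]
force: [0.2, 0.4, 0.5]
grip_width: 0.647
grip_force: 0.0
[]
```

```bash
python3 -m handwheel '[[[-0.3,0,0,0.2,0],[-0.3,0,0,0.4,0],[-0.3,0,0,0.7,0],[-0.3,0,0,0.8,0],[-0.3,0,0,0.8,0],[-0.3,0,0.6,0,0],[-0.3,-0.2,0.8,0,0],[-0.3,-0.2,0.8,0,0],[-0.3,-0.2,0.8,0,0],[-0.3,-0.2,0.8,0,0]]]'
python3 - <<'E'
from rig import optics
import cv2, numpy as np
c=optics.capture("scene")["img"]; d=optics.capture("top")["img"]
o=np.zeros((550,800,3),np.uint8); o[:500,:400]=cv2.resize(c[215:295,286:350],None,fx=6.25,fy=6.25,interpolation=cv2.INTER_CUBIC); o[:400,400:]=cv2.resize(d[200:264,300:364],None,fx=6.25,fy=6.25,interpolation=cv2.INTER_CUBIC); cv2.imwrite("pics/laid.png",o)
E
```

```text
time_s: 13.2
eef_pos: [448.8, -107.1, 157.8]
ee_rot: [0.0, 0.765, 0.644, 0.0]
force: [0.7, 0.6, -0.1]
grip_width: 0.649
grip_force: 0.0
```

View pics/laid.png

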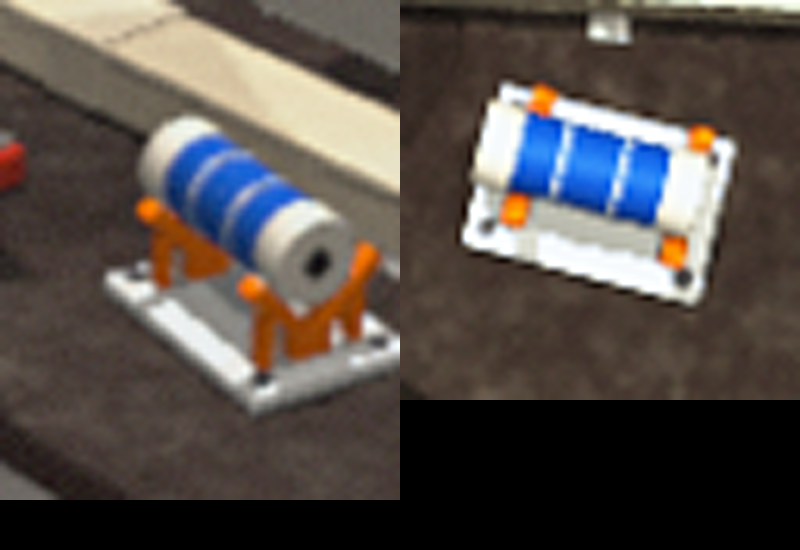

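The picture shows the cartridge lying in both saddles. In the top crop its ends are at about (484,144) and (702,190), so it sits slightly toward +y. Next I work out its offset from the seat.

Run:
```python
from h import *
C["t"]=(*C["t"][:3],6.25,(300,200)); C["s"]=(*C["s"][:3],6.25,(286,215))
c=np.array([490.3,-285.4]); v=np.array([.175,.985]);u=np.array([.985,-.175])
o=C["t"]; tt=lambda uv:(uv[0]-400,uv[1])
for uv in((484,144),(702,190),(593,167)):
    g=ground("t",tt(uv),46)-c; print("top",g@v,g@u)
# blue-band centre (silhouette mid), caps in scene
for uv in((315,252),):
    g=ground("s",uv,46)-c; print("scene near cap",g@v,g@u)
# orange tops (z47): saddle midpoints
for a,b in(((542,98),(514,212)),((702,138),(673,252))):
    g=(ground("t",tt(a),47)+ground("t",tt(b),47))/2-c; print("saddle mid",g@v,g@u)
```

```text
top 52.81332234872889 1.861262781965374
top -36.7005014912763 3.6437661052339307
top 7.983146454636404 2.753973361023711
scene near cap -28.414894582412828 4.022476597177919
saddle mid 34.588285424851264 1.4070898652785646
saddle mid -31.334009684447825 0.15973363177158006
```

Top and scene disagree on the offset along the cradle: about 7 mm against 16 mm. I centre it by pushing its +y end with shut fingers to the nominal end plane, which means TCP at s=56 in the cradle frame.

```bash
python3 -m handwheel '[[[1,0.4,-0.6,0,0],[1,0.4,-0.6,0,0],[1,0.3,-0.6,0,0],[1,0.05,-0.2,0,0],[1,0,0,-0.5,0],[1,0,0,-0.5,0],[1,0,0,-0.5,0],[1,0,0,-0.4,0],[1,0,0,-0.3,0],[1,0,0,-0.2,0]]]' 20; python3 -m handwheel '[[[1,0,0,0,0],[1,0,0,0,0]]]'
python3 - <<'E'
from rig import ctrl
import numpy as np
p=ctrl.sense()["eef_pos"][:2]-np.array([490.3,-285.4]); print(p@[.175,.985],p@[.985,-.175])
E
```

```text
time_s: 14.3
eef_pos: [506.5, -208.2, 36.4]
ee_rot: [-0.001, 0.765, 0.644, -0.0]
force: [0.2, 0.3, 0.8]
grip_width: -0.003
grip_force: 0.0
time_s: 14.5
eef_pos: [507.2, -208.7, 37.8]
ee_rot: [0.0, 0.765, 0.644, 0.0]
force: [0.8, 0.9, 0.2]
grip_width: 0.003
grip_force: 0.0
78.53258597313155 3.174817113880019
```

```bash
for i in 1 2 3 4; do :; done; python3 -m handwheel '[[[1,-0.0175,-0.0985,0,0],[1,-0.0175,-0.0985,0,0],[1,0,0,0,0]]]'; python3 -m handwheel '[[[1,-0.007,-0.04,0,0],[1,-0.007,-0.04,0,0],[1,0,0,0,0]]]'; python3 -m handwheel '[[[1,-0.007,-0.04,0,0],[1,-0.007,-0.04,0,0]]]'; python3 -m handwheel '[[[1,-0.007,-0.04,0,0],[1,-0.007,-0.04,0,0]]]'
```

```text
time_s: 14.8
eef_pos: [505.2, -219.3, 37.5]
ee_rot: [0.001, 0.765, 0.644, 0.0]
force: [0.1, -0.0, 0.1]
grip_width: 0.005
grip_force: 0.0
time_s: 15.1
eef_pos: [504.5, -222.4, 37.1]
ee_rot: [-0.0, 0.765, 0.644, 0.0]
force: [0.3, 0.5, -0.3]
grip_width: -0.0
grip_force: 0.0
time_s: 15.3
eef_pos: [503.7, -226.1, 37.0]
ee_rot: [-0.0, 0.765, 0.644, 0.0]
force: [-1.3, 2.4, 1.1]
grip_width: 0.005
grip_force: 1.4
time_s: 15.5
eef_pos: [502.9, -230.3, 37.0]
ee_rot: [-0.0, 0.765, 0.644, -0.0]
force: [-1.6, 3.8, 2.5]
grip_width: 0.001
grip_force: 1.7
```

```bash
python3 -m handwheel '[[[1,0.014,0.08,0,0],[1,0.021,0.12,0,0],[0.5,0,0,0.5,0],[0,0,0,0.8,0],[-0.2,0,0,0.8,0],[-0.2,0,0.4,0.3,0],[-0.2,-0.2,0.8,0,0],[-0.2,-0.3,0.9,0,0.13],[-0.2,-0.4,0.9,0,0],[-0.2,-0.3,0.9,0,0]]]' 40; python3 -m handwheel '[[[-0.2,-0.2,0.7,0,0],[-0.2,-0.03,0.6,0,0],[-0.2,0,0.3,0,0],[-0.2,0,0,0,0],[-0.2,0,0,0,0]]]'
python3 - <<'E'
from rig import optics
import cv2
from h import *
c=np.array([490.3,-285.4]); v=np.array([.175,.985]);u=np.array([.985,-.175])
def blue(img,x0,y0,x1,y1):
    h=cv2.cvtColor(img,cv2.COLOR_BGR2HSV); m=cv2.inRange(h,(100,120,60),(130,255,255)); k=np.zeros_like(m); k[y0:y1,x0:x1]=m[y0:y1,x0:x1]; p=np.argwhere(k>0); return p.mean(0)[::-1],len(p)
for n,k,b in(("top","t",(300,200,364,264)),("scene","s",(286,215,350,295))):
    C[k]=(*C[k][:3],1,(0,0)); p,N=blue(optics.capture(n)["img"],*b); g=ground(k,p,55)-c; print(n,p,N,g@v,g@u)
E
```

```text
time_s: 16.5
eef_pos: [443.6, -23.5, 157.0]
ee_rot: [0.0, 0.759, 0.651, 0.0]
force: [0.2, 0.7, 0.3]
grip_width: 0.6
grip_force: 0.0
time_s: 17.0
eef_pos: [433.4, 54.6, 157.0]
ee_rot: [0.0, 0.759, 0.651, -0.0]
force: [0.3, -0.2, -0.1]
grip_width: 0.601
grip_force: 0.0
top [333.63878327 227.50570342] 263 0.17230438707030232 -0.48355847982095185
scene [324.09090909 247.10606061] 198 1.6841889284022213 -7.557537488583891
```

The cartridge is centred to about 1 mm along the cradle. Now the handle.

```bash
python3 -m handwheel '[[[-0.2,0,0.18,-0.3,0],[-0.2,0,0,-0.4,0],[-0.2,0,0,-0.35,0],[-0.2,0,0,-0.2,0],[-0.2,0,0,-0.15,0],[-0.2,0,0,0,0],[-0.2,0,0,0,0]]]' 40; python3 -m handwheel '[[[0.3,0,0,0,0],[1,0,0,0,0],[1,0,0,0,0],[1,0,0,0,0],[1,0,0,0,0],[1,0,0,0,0],[1,0,0,0,0],[1,0,0,0,0]]]' 40
```

```text
time_s: 17.8
eef_pos: [433.7, 63.4, 87.5]
ee_rot: [0.0, 0.759, 0.651, 0.0]
force: [0.0, -0.8, -0.3]
grip_width: 0.597
grip_force: 0.0
time_s: 18.6
eef_pos: [433.0, 63.7, 87.5]
ee_rot: [-0.0, 0.759, 0.651, -0.0]
force: [-4.2, 0.3, 6.6]
grip_width: 0.153
grip_force: 39.2
```

```bash
python3 -m handwheel '[[[0.4,0,0,0,0],[0.4,0,0,0,0],[0.4,0,0,-0.05,0],[0.4,0,0,-0.05,0],[0.4,0,0,0,0],[1,0,0,0,0],[1,0,0,0,0],[1,0,0,0,0],[1,0,0,0,0]]]' 60; python3 -m handwheel '[[[1,0,0,0.02,0],[1,0,0,0.02,0],[1,0,0,0.02,0],[1,0.01,0,0.02,0],[1,0.01,0,0.02,0],[1,0,0,0,0]]]' 60
```

```text
time_s: 19.5
eef_pos: [433.0, 63.7, 82.0]
ee_rot: [-0.0, 0.759, 0.651, -0.0]
force: [-5.2, -0.6, 3.6]
grip_width: 0.151
grip_force: 58.9
time_s: 20.1
eef_pos: [433.7, 63.6, 85.6]
ee_rot: [-0.001, 0.759, 0.651, -0.001]
force: [6.2, -0.7, -16.2]
grip_width: 0.145
grip_force: 64.3
```

```bash
python3 -m handwheel '[[[1,0.008,-0.001,0.025,0],[1,0.008,-0.001,0.025,0],[1,0.008,-0.001,0.025,0],[1,0,0,0,0]]]' 60; python3 -m handwheel '[[[1,0.01,-0.001,0.03,0],[1,0.01,-0.001,0.03,0],[1,0.01,-0.001,0.03,0],[1,0,0,0,0]]]' 60
```

```text
time_s: 20.5
eef_pos: [434.9, 63.4, 89.9]
ee_rot: [-0.001, 0.759, 0.651, -0.001]
force: [4.8, -2.1, -11.4]
grip_width: 0.149
grip_force: 78.9
time_s: 20.9
eef_pos: [435.8, 63.2, 93.1]
ee_rot: [-0.002, 0.759, 0.651, -0.002]
force: [9.7, -2.9, -29.0]
grip_width: 0.151
grip_force: 91.6
```

```bash
python3 -m handwheel '[[[1,0.02,-0.003,0,0],[1,0.02,-0.003,0,0],[1,0,0,0,0],[1,0,0,0,0]]]' 30
python3 - <<'E'
from rig import optics
import cv2
c=optics.capture("scene")["img"]; cv2.imwrite("pics/lid1.png",c)
a=cv2.imread("pics/scene0.png")
# front vertical edge of box/lid: column profiles at front-left face, lid front corner near (222,207)
for x in(205,210,215,220,223): print(x,[int(v) for v in a[190:216,x].mean(1)],"\n   ",[int(v) for v in c[190:216,x].mean(1)])
E
```

```text
time_s: 21.3
eef_pos: [436.0, 63.2, 93.4]
ee_rot: [-0.003, 0.759, 0.651, -0.003]
force: [-6.6, -2.7, -24.1]
grip_width: 0.149
grip_force: 90.7
205 [187, 187, 161, 140, 115, 92, 80, 69, 73, 77, 73, 73, 80, 75, 75, 77, 71, 75, 72, 72, 75, 75, 74, 72, 76, 74] 
    [100, 91, 81, 76, 75, 48, 43, 59, 76, 77, 78, 75, 77, 76, 74, 74, 77, 80, 78, 74, 77, 76, 76, 75, 73, 75]
210 [37, 42, 39, 57, 129, 164, 144, 131, 115, 87, 67, 70, 73, 74, 72, 76, 74, 78, 113, 123, 97, 68, 55, 54, 51, 48] 
    [78, 143, 131, 86, 65, 66, 62, 74, 73, 48, 36, 56, 71, 70, 69, 71, 71, 71, 102, 108, 87, 62, 52, 43, 47, 48]
215 [27, 31, 38, 33, 40, 33, 36, 58, 127, 164, 142, 133, 116, 85, 67, 69, 75, 75, 75, 73, 76, 76, 73, 74, 70, 73] 
    [87, 89, 86, 77, 137, 132, 86, 59, 63, 72, 66, 59, 66, 46, 42, 60, 68, 73, 70, 71, 65, 68, 67, 69, 68, 67]
220 [71, 29, 8, 13, 5, 25, 13, 13, 10, 23, 98, 172, 193, 182, 155, 134, 115, 79, 60, 66, 73, 71, 71, 69, 72, 72] 
    [24, 16, 29, 21, 12, 24, 103, 183, 189, 150, 89, 64, 62, 73, 75, 80, 74, 51, 35, 52, 66, 68, 69, 70, 68, 67]
223 [192, 193, 181, 178, 181, 183, 183, 174, 171, 178, 186, 190, 188, 189, 192, 184, 159, 129, 100, 88, 76, 71, 72, 81, 80, 75] 
    [133, 136, 162, 169, 173, 169, 190, 198, 194, 199, 199, 162, 104, 71, 71, 71, 78, 79, 76, 47, 46, 69, 78, 80, 80, 77]
```

The lid edge has risen about 5 px, roughly 0.11 rad, with the tool clamped flat on the tilting bar. I ease the grip so the bar can turn in the pads.

```bash
python3 -m handwheel '[[[0.72,0,0,0,0],[0.72,0,0,0,0],[0.72,0,0,0,0]]]' 30; python3 -m handwheel '[[[0.7,0.007,-0.001,0.02,0],[0.7,0.007,-0.001,0.02,0],[0.7,0,0,0,0]]]' 30
```

```text
time_s: 21.65
eef_pos: [436.0, 63.2, 93.5]
ee_rot: [-0.003, 0.759, 0.651, -0.003]
force: [-6.0, -3.2, -23.2]
grip_width: 0.149
grip_force: 91.3
time_s: 21.95
eef_pos: [437.0, 63.1, 96.2]
ee_rot: [-0.003, 0.759, 0.651, -0.003]
force: [-8.2, -3.1, -17.4]
grip_width: 0.155
grip_force: 88.9
```

```bash
python3 -m handwheel '[[[0.7,0.008,-0.001,0.02,0],[0.7,0.008,-0.001,0.02,0],[0.7,0.008,-0.001,0.02,0],[0.7,0,0,0,0]]]' 30; python3 -m handwheel '[[[0.7,0.008,-0.001,0.02,0],[0.7,0.008,-0.001,0.02,0],[0.7,0,0,0,0]]]' 30
python3 - <<'E'
from rig import optics
import cv2
c=optics.capture("scene")["img"]; cv2.imwrite("pics/lid2.png",c); a=cv2.imread("pics/scene0.png"); b=cv2.imread("pics/lid1.png")
for x in(205,210,215,220,223): 
  for i in (a,b,c): print(x,[int(v) for v in i[182:212,x].mean(1)])
E
```

```text
time_s: 22.35
eef_pos: [437.8, 63.0, 98.6]
ee_rot: [-0.003, 0.759, 0.651, -0.003]
force: [-6.1, -3.4, -23.5]
grip_width: 0.158
grip_force: 99.4
time_s: 22.65
eef_pos: [438.4, 62.9, 100.2]
ee_rot: [-0.003, 0.759, 0.651, -0.004]
force: [-4.8, -2.9, -28.0]
grip_width: 0.151
grip_force: 106.4
205 [101, 97, 66, 47, 55, 68, 120, 171, 187, 187, 161, 140, 115, 92, 80, 69, 73, 77, 73, 73, 80, 75, 75, 77, 71, 75, 72, 72, 75, 75]
205 [105, 97, 88, 149, 187, 167, 138, 117, 100, 91, 81, 76, 75, 48, 43, 59, 76, 77, 78, 75, 77, 76, 74, 74, 77, 80, 78, 74, 77, 76]
205 [121, 176, 187, 161, 127, 106, 99, 86, 60, 51, 70, 77, 75, 50, 44, 64, 76, 77, 75, 79, 77, 78, 80, 79, 75, 80, 79, 76, 80, 78]
210 [105, 104, 70, 37, 20, 28, 39, 42, 37, 42, 39, 57, 129, 164, 144, 131, 115, 87, 67, 70, 73, 74, 72, 76, 74, 78, 113, 123, 97, 68]
210 [26, 23, 30, 35, 29, 31, 26, 35, 78, 143, 131, 86, 65, 66, 62, 74, 73, 48, 36, 56, 71, 70, 69, 71, 71, 71, 102, 108, 87, 62]
210 [38, 40, 43, 48, 71, 116, 139, 128, 108, 95, 92, 71, 53, 66, 74, 78, 71, 48, 37, 60, 70, 70, 73, 72, 72, 75, 101, 108, 86, 64]
215 [99, 93, 100, 88
[... 479 characters left out ...]
5, 79, 60, 66, 73, 71]
220 [19, 26, 27, 25, 14, 23, 22, 24, 24, 16, 29, 21, 12, 24, 103, 183, 189, 150, 89, 64, 62, 73, 75, 80, 74, 51, 35, 52, 66, 68]
220 [11, 18, 27, 7, 21, 30, 22, 20, 24, 21, 19, 40, 135, 178, 144, 88, 67, 84, 89, 74, 76, 78, 79, 76, 75, 51, 33, 57, 71, 70]
223 [215, 209, 165, 164, 184, 186, 186, 189, 192, 193, 181, 178, 181, 183, 183, 174, 171, 178, 186, 190, 188, 189, 192, 184, 159, 129, 100, 88, 76, 71]
223 [54, 53, 61, 55, 41, 20, 47, 114, 133, 136, 162, 169, 173, 169, 190, 198, 194, 199, 199, 162, 104, 71, 71, 71, 78, 79, 76, 47, 46, 69]
223 [84, 60, 35, 14, 26, 48, 58, 62, 69, 87, 93, 119, 178, 197, 197, 197, 165, 97, 68, 88, 92, 80, 79, 75, 75, 78, 73, 41, 50, 74]
```

Image (−7.4 px, about 21 mm) and TCP rise (18 mm at the handle) both give about 0.17 rad. I go 2 mm more, settle and check it is still.

```bash
python3 -m handwheel '[[[0.7,0.008,-0.001,0.02,0],[0.7,0.008,-0.001,0.02,0],[0.7,0,0,0,0],[0.7,0,0,0,0],[0.7,0,0,0,0],[0.7,0,0,0,0],[0.7,0,0,0,0],[0.7,0,0,0,0]]]' 30
python3 - <<'E'
from rig import optics
import cv2
from h import *
c=optics.capture("scene")["img"]
for x in(210,220,223): print(x,[int(v) for v in c[182:212,x].mean(1)])
E
python3 -m handwheel '[[[0.7,0,0,0,0],[0.7,0,0,0,0],[0.7,0,0,0,0],[0.7,0,0,0,0],[0.7,0,0,0,0]]]' 30
python3 - <<'E'
from rig import optics
import cv2
from h import *
c=optics.capture("scene")["img"]
for x in(210,220,223): print(x,[int(v) for v in c[182:212,x].mean(1)])
h=cv2.cvtColor(c,cv2.COLOR_BGR2HSV); m=cv2.inRange(h,(100,120,60),(130,255,255))[215:295,286:350]; p=np.argwhere(m>0); print("blue",p.mean(0)[::-1]+(286,215),len(p))
E
```

```text
time_s: 23.5
eef_pos: [439.0, 62.8, 101.7]
ee_rot: [-0.004, 0.759, 0.651, -0.004]
force: [-2.0, -2.9, -31.2]
grip_width: 0.155
grip_force: 113.1
210 [50, 56, 54, 72, 109, 141, 134, 114, 95, 90, 71, 43, 59, 74, 78, 79, 70, 46, 41, 58, 73, 70, 72, 74, 73, 72, 99, 106, 89, 67]
220 [30, 17, 22, 20, 19, 25, 21, 25, 21, 14, 28, 102, 178, 161, 102, 68, 74, 91, 80, 67, 73, 79, 78, 78, 70, 46, 36, 54, 62, 69]
223 [87, 56, 19, 19, 34, 39, 50, 67, 70, 69, 114, 160, 188, 197, 194, 183, 129, 77, 73, 92, 80, 76, 78, 79, 81, 80, 78, 47, 49, 72]
time_s: 24.05
eef_pos: [439.0, 62.8, 101.7]
ee_rot: [-0.004, 0.759, 0.651, -0.004]
force: [-2.5, -2.7, -31.0]
grip_width: 0.158
grip_force: 113.1
210 [48, 52, 53, 74, 114, 140, 133, 117, 91, 90, 78, 48, 55, 73, 77, 76, 73, 47, 35, 60, 69, 70, 72, 68, 73, 73, 102, 107, 86, 65]
220 [14, 14, 16, 24, 25, 22, 22, 24, 20, 18, 25, 102, 178, 165, 100, 71, 78, 93, 74, 68, 73, 80, 79, 80, 74, 47, 30, 51, 70, 69]
223 [88, 57, 22, 11, 35, 36, 47, 61, 70, 70, 115, 160, 190, 197, 197, 184, 133, 79, 82, 88, 79, 78, 80, 78, 79, 83, 75, 46, 50, 70]
blue [324.12121212 247.09090909] 198
```

The lid is still at about 0.18–0.19 rad, the grip is firm and the cartridge has not moved. Handing in.

```bash
python3 -c "
from rig import ctrl
print(ctrl.finish_job())"
```

```text
the job is handed in; nothing more can be done
None
```

The cartridge lies free in both saddles of the cradle, within about 1 mm of centre along it, and the lid is held still by its handle at an estimated 0.18 rad (front edge about 22 mm up); the job is handed in at about 24 s, but no verdict came back.

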